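# Set the camera sleeve of a drop-shape instrument to its next detent hole

## Task

Lift the orange stop clip off the instrument's tube and put it in the white parts tray. Then press in the red sprung button, slide the blue camera sleeve toward the sample stage until the button pops fully out through the sleeve's next window, and let go. Slide with a light hand and stop at the click: do not haul or slam the sleeve against the button, and leave the other things on the table where they are.

Things in the scene. Friction and masses are not known exactly. Their poses are not given: they have to be found in the camera images.
- stand: the fixed instrument: two black rails (114 mm over both, 30 mm high, y -160 to +260 mm) carrying a level steel inner tube 24 mm square, centre line 100 mm above the table, held by posts (30 mm wide, 116 mm tall) at y = -145 and +90 mm. Origin: on the table below the tube's centre line, level with the red button; x across the tube (button on the +x side), y along the tube toward the stage, z up.
- stage (a point): middle of the top of the instrument's sample stage, a black plate 100 x 70 mm, 125 mm above the table, at y = +200 mm of the stand; a backlight 191 mm tall stands beyond it at y = +252 mm
- sleeve: blue sleeve, 32 mm wide, 34 mm high, sliding on the tube; walls 3 mm. Origin: on the tube's centre line, in the middle of its first window; axes as the stand's; it reaches from y = -100 to +25 mm. It starts within 1 mm of the stand's y = 0. About 0.5 kg, some 3 N of drag, stops at 56 mm. Its next window is in a brass piece set differently on each instrument, 35 to 51 mm behind (-y) the first.
- first_window (a point): middle of the first window, in the outer face of the sleeve's +x wall, 16 mm from the tube's centre line; windows are 18.4 mm along y, 20 mm high. The sleeve must go 35 to 51 mm toward +y. Pinched across x here, pads wider than the window press the button flush and grip the sleeve at once; drawn with 6 to 12 N, the sleeve then slips over the button. At the next window it locks: the pull rises sharply.
- camera (a point): middle of the black camera (38 mm across) fixed on the sleeve's rear; it spans y = -135 to -72 mm and up to 83 mm above the sleeve's origin
- button: red sprung button, dome radius 8 mm, held in the tube 100 mm above the table; it moves only along the stand's x. Origin: tip of the dome, 22.5 mm from the tube's centre line (6.5 mm proud of the sleeve) when out. Pushing back takes 2 N at first, 6 N when wholly beneath the sleeve's wall (tip 13 mm from the centre line). It has 1.2 mm of play along y either way in a window.
- clip: loose orange stop clip, 30 to 65 g, an inverted U sitting on the tube between sleeve and front post, blocking the sleeve: 36 mm wide across the tube (x), 38 mm long along it (y), 40 mm tall; legs 5 mm thick, slot 26 mm wide, 24 mm deep. Origin: centre of its underside (leg ends), 88 mm above the table at the start; z up. It lifts straight up off the tube.
- tray: white open parts tray, 130 mm (x) by 200 mm (y), 24 mm high, walls and floor 4 mm; fixed. Origin: centre of its underside; a steel ring lies in its -y half, the +y half is empty.
- spare_ring: bystander: steel ring, 36 mm across, 12 mm high, lying in the tray at about x = +30, y = -65 mm of the tray; origin at its underside
- slide: bystander: green glass slide, 75 x 25 x 4 mm, lying on the sample stage; origin at its underside
- vial_a: bystander: small amber vial with a white cap, 24 mm across, 50 mm tall; origin at its underside
- vial_b: bystander: small amber vial with a blue cap, 24 mm across, 50 mm tall; origin at its underside
- screwdriver: bystander: screwdriver with a red handle, 160 mm long, lying on the table
- wrench: bystander: small steel wrench, 140 mm long, lying on the table
There are look-alikes about, which are no part of the job. Of the things like the clip, leave any that is green; of the rest the smaller one is meant.

How it is judged:
On the way, in this order (a step that is already met when the one before it is completed fails the run):
1. the orange clip lies in the tray, let go (x of clip in the frame of tray between -0.06 and 0.06 m and y of clip in the frame of tray between -0.095 and 0.095 m and z of clip in the frame of tray between 0 and 0.04 m and linear speed of clip below 0.02 m/s and contact force between the fingers and clip below 0.05 N), for 0.2 s.
2. the button has been pressed in under the sleeve's wall and the sleeve drawn at least 12 mm toward the stage (x of button in the frame of stand below 0.0145 m and y of sleeve in the frame of stand above 0.012 m), for 0.05 s.
At the end, for the whole second after the job is handed in: the button stands out through the sleeve's next window (its tip at least 20.8 mm from the tube's centre line), the sleeve 32 to 54 mm nearer the stage than the stand's origin and at rest; the clip is at rest inside the tray (x of button in the frame of stand above 0.0208 m and y of sleeve in the frame of stand between 0.032 and 0.054 m and x of clip in the frame of tray between -0.06 and 0.06 m and y of clip in the frame of tray between -0.095 and 0.095 m and z of clip in the frame of tray between 0 and 0.04 m and linear speed of clip below 0.02 m/s and linear speed of sleeve below 0.005 m/s); the robot touches nothing.
It fails at once if the sleeve is hauled or slammed against the button with more than 18 N (contact force between button and sleeve above 18 N).
It fails at once if another thing on the table, stage or tray is moved more than 30 mm (distance of any of spare_ring, slide, vial_a, vial_b, screwdriver, wrench from where it was at the start of the episode above 0.03 m).
It also fails if it takes over 54 s, if anything falls off the work surface, if the arm or the gripper's body presses on something with over 40 N, if the wrist force passes 120 N, or if a joint passes its speed limit or range.

## Robot

A 6-joint arm with a two-finger parallel gripper is mounted at the origin on the work surface. World frame = base frame: x ahead of the robot, y to its left, z up, the work surface at z = 0. Lengths are in m, angles in rad, forces in N, time in s.
With the tool pointing down it reaches from about 0.35 to 0.875 m from the base axis. Payload 15.5 kg.
Tool frame: the origin (TCP) lies between the finger pads; the fingertips stand finger_overhang ahead of it and the grasp point (between the pads) lies 5 mm behind it (finger_overhang is the distance from the TCP to the fingertips, in m); z points along the fingers, y is the direction in which the jaws open and shut (so a half turn about z gives the same grasp; the last joint's range is limited). The gripper opens to 85 mm and grips with 20 to 120 N. Pads are 22 mm wide; open, the fingers measure 114 mm over their backs; the gripper's body (76 mm by 85 mm) begins 54 mm behind the grasp point. The pads swing forward as they close: fully open they stand 13 mm farther back than shut.
Start: joints at [-0.096, 0.494, 1.345, -0, 1.302, -0.096], TCP at [0.625, 0, 0.245] pointing down, gripper open.
Joint ranges: [-2.91, 2.91], [-0.82, 2.16], [0.22, 2.67], [-1.22, 4.37], [0.12, 2.79], [-3.08, 3.08]. Speed limits (rad/s): [1.89, 1.89, 2.57, 3.01, 3.01, 3.01].

## Interface

Orientations are given as a rotation vector (axis times angle).
In Python, from cell import * gives the robot as it stands.
- The arm moves only by the tool servo_tool, never from a script. Its argument "rows" is text: rows parted by semicolons, each of 7 numbers parted by spaces: the shift along the tool's x, y, z in mm, then the turn, a rotation vector about the tool's x, y, z in degrees, then the opening, from 0 (shut) to 1 (fully open). In form: x y z rx ry rz grip; .... A call has 1 to 8 rows; each row is the pose to reach, as a shift and turn from the pose commanded when the call began, along the tool's axes at that moment; what a row does not reach only later rows make up. A row lasts 1/12 s, in which the tool goes at most 41.7 mm and 7.16 degrees, less where a joint would pass 70% of its speed; a pose out of reach is approached as far as the arm can. A call with a gripper value outside its range is refused whole. The fingers move at their own pace and stop on an object; "newtons" is the grip in N (left out, the last holds). Time passes only in rows, so rows that repeat a pose let the fingers close. It gives the time, the measured TCP pose, the force and the opening at its end, in the units of the state.
- observe(): the state, without advancing time (a new reading comes with each control period).
- read_camera(name): name is "scene" or "side" or "wrist"; returns a dict with "img" (420x560x3 uint8, red, green, blue), "fov_y" (degrees; the focal length in pixels is half the picture's height over the tangent of half this angle, whatever the lens; pixels are square), "cx", "cy" (the principal point, pixels), "rvec" (rotation vector, rad) and "tvec" (3), from world to camera coordinates, as OpenCV has them; the wrist camera has in their place "tool_from_camera" (4x4, takes a point from camera to tool coordinates, whose origin is the TCP and whose axes are the flange's). Camera axes: x right, y down, z forward; pixel columns grow to the right and rows downward; lengths in m; the calibration is good to about 2 mm. The wrist camera is an equidistant fisheye: a pixel r from the principal point sees the ray r / f radians off the axis. A picture is of the moment at which its call begins: read the wrist's pose just before it. There is no depth.
- job_done(): hands the job in, once; it reports no verdict.
The state is a dict: "t": time; "joint_pos": joint angles; "qd": joint speeds; "tau": joint torques, N m; "ee_pos": TCP position; "tcp_rot": TCP orientation; "wrist_force": force on the tool from outside, world axes, zero at the start; "ft_torque": the same for the moment, N m; "gripper_width": opening from 0.0 (shut) to 1.0 (fully open).
Only numpy, scipy, OpenCV 4.12 (cv2) and the standard library are available. Lean on these libraries where they do the work, as an engineer would, in place of code of your own. Each camera call takes 0.05 s, during which the arm holds its last target.

## Working session

There is one attempt and no reset: what is moved stays moved. The work goes in short steps, Python scripts to look and compute and a tool call to move; the robot and the scene stay as the last step left them, time stands still between calls to the robot, and variables do not carry over. Pictures are saved under pics/ and viewed, and the job is handed in when it is done.

Besides the shell and the picture viewer there is one more tool, called after "Call:" in YAML: its name, and indented under it one key for each argument. servo_tool: Moves the arm, as the interface text tells. Its arguments: {"type":"object","properties":{"rows":{"type":"string"},"newtons":{"type":"number"}},"required":["rows"]}

```bash
ls; mkdir -p pics
python3 - <<'E'
from cell import *
import cv2,numpy as np,json
s=observe();print(s)
for n in ["scene","side","wrist"]:
    c=read_camera(n);cv2.imwrite(f"pics/{n}0.png",c["img"][:,:,::-1])
    print(n,{k:np.array(v).tolist() for k,v in c.items() if k!="img"})
E
```

```text
pics
{'t': 0.0, 'joint_pos': array([-9.54929693e-02,  4.94197477e-01,  1.34614074e+00, -1.02356923e-05,
        1.30251817e+00, -9.55028130e-02]), 'qd': array([-0.00141776, -0.00116075, -0.00052638,  0.00059071,  0.0012962 ,
       -0.00014237]), 'tau': array([-2.68344644e-03, -8.82162237e+01, -3.83866239e+01, -4.40739132e-04,
        1.02696815e-02,  1.38197843e-04]), 'ee_pos': array([6.24645725e-01, 3.83432178e-05, 2.44688110e-01]), 'tcp_rot': array([-2.22074254e+00, -2.22077044e+00,  1.27497976e-03]), 'wrist_force': array([ 0.17731123, -0.09524129,  0.16695123]), 'ft_torque': array([-0.00487192, -0.01323089, -0.01275175]), 'gripper_width': 0.9971915041222915}
scene {'fov_y': 46.4794969787646, 'cx': 271.5159077593862, 'cy': 208.43221170921902, 'rvec': [0.7153244188023777, 2.775173638165922, -0.9035307229184524], 'tvec': [0.5303361168700844, -0.18700209336255907, 1.5906510335102368]}
side {'fov_y': 49.25886518314488, 'cx': 279.3636056810432, 'cy': 203.9575718843295, 'rvec': [2.14294649566634, -0.18722880946504997, 0.09531421113610263], 'tvec': [-0.5999674805940493, 0.1789419916244207, 1.0780943591566936]}
wrist {'fov_y': 65.70646984690485, 'cx': 273.3399697545346, 'cy': 213.45578668270394, 'tool_from_camera': [[0.0009516399343080103, -0.9651835355865681, -0.26157185822264106, 0.06793195916927301], [0.9999995468773805, 0.0009119606370538932, 0.00027308026022496086, 2.319327037192398e-05], [-2.502933260283366e-05, -0.2615719995725967, 0.9651839660982378, -0.12738693649492286], [0.0, 0.0, 0.0, 1.0]]}
```

View pics/scene0.png

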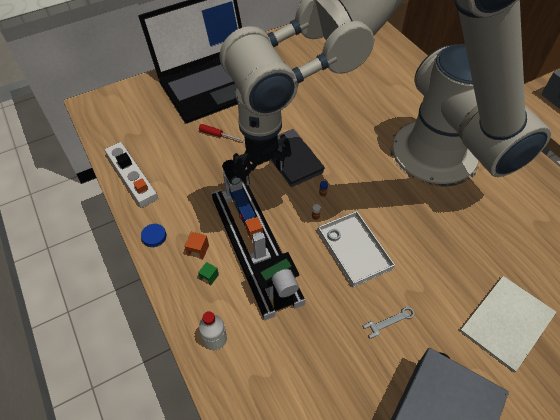

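View pics/side0.png

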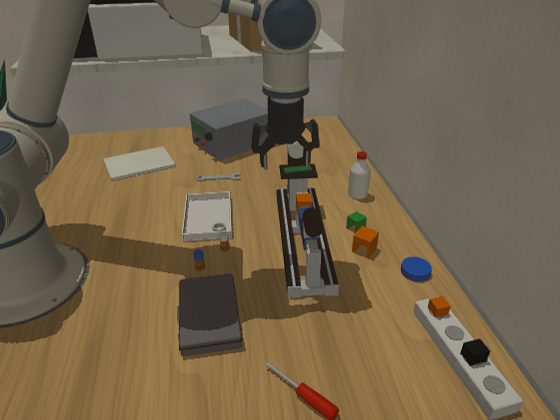

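View pics/wrist0.png

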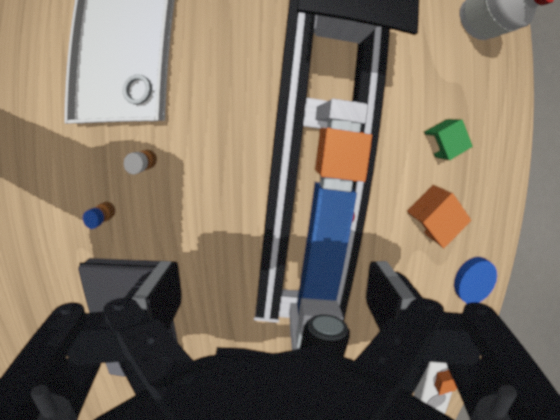

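```bash
cat > h.py <<'E'
from cell import *
import cv2,numpy as np
from scipy.spatial.transform import Rotation as R
def ray(c,uv,s=None):
    f=c["img"].shape[0]/2/np.tan(np.radians(c["fov_y"]/2))
    d=np.array([uv[0]-c["cx"],uv[1]-c["cy"]])/f
    if "rvec" in c:
        Rm=cv2.Rodrigues(np.array(c["rvec"]))[0]
        return -Rm.T@np.array(c["tvec"]), Rm.T@np.r_[d,1]
    th=np.hypot(*d); v=np.r_[d/max(th,1e-9)*np.sin(th),np.cos(th)]
    T=np.array(c["tool_from_camera"]); W=R.from_rotvec(s["tcp_rot"]).as_matrix()
    return s["ee_pos"]+W@T[:3,3], W@T[:3,:3]@v
def onz(c,uv,z,s=None):
    o,d=ray(c,uv,s); return o+d*(z-o[2])/d[2]
def proj(c,p,s=None):
    f=c["img"].shape[0]/2/np.tan(np.radians(c["fov_y"]/2))
    p=np.array(p,float)
    if "rvec" in c:
        q=cv2.Rodrigues(np.array(c["rvec"]))[0]@p+np.array(c["tvec"]); return f*q[:2]/q[2]+[c["cx"],c["cy"]]
    T=np.array(c["tool_from_camera"]); W=R.from_rotvec(s["tcp_rot"]).as_matrix()
    q=T[:3,:3].T@(W.T@(p-s["ee_pos"])-T[:3,3]); r=np.hypot(q[0],q[1])
    return f*np.arctan2(r,q[2])*q[:2]/r+[c["cx"],c["cy"]]
def crop(n,name,x0,y0,x1,y1,k):
    im=cv2.imread(f"pics/{n}.png")[y0:y1,x0:x1]
    cv2.imwrite(f"pics/{name}.png",cv2.resize(im,None,fx=k,fy=k,interpolation=cv2.INTER_CUBIC))
def snap(n,name):
    s=observe();c=read_camera(n);cv2.imwrite(f"pics/{name}.png",c["img"][:,:,::-1]);return s,c
E
python3 - <<'E'
from h import *
import cell
print([k for k in dir(cell) if not k.startswith('_')], getattr(cell,'finger_overhang',None))
crop("wrist0","w0a",250,80,400,330,3.0 and 2.4)
crop("wrist0","w0b",60,0,180,130,4)
E
```

```text
['Unreachable', 'finger_overhang', 'job_done', 'observe', 'read_camera'] 0.014
```

View pics/w0a.png

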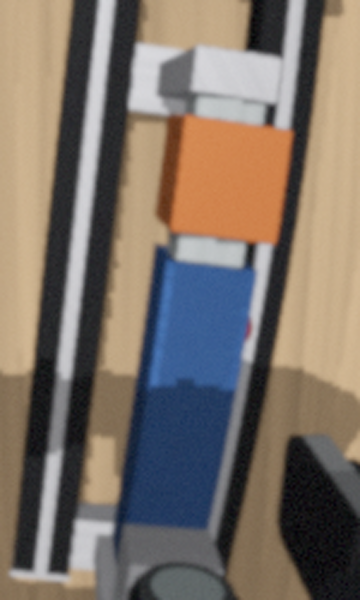

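View pics/w0b.png

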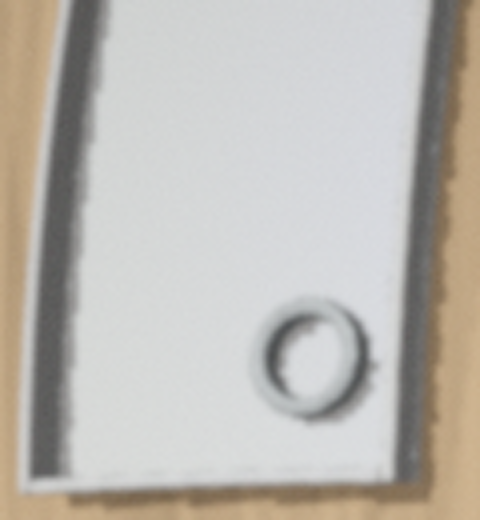

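Run:
```python
from h import *
s,c=snap("wrist","wrist1")
A=lambda p:(250+p[0]/2.4,80+p[1]/2.4)
B=lambda p:(60+p[0]/4,p[1]/4)
P=lambda l,m,z:np.array([onz(c,m(p),z,s) for p in l])
cl=P([(187,117),(291,130),(275,243),(172,231)],A,.128)
print("clip",cl,cl.mean(0),np.linalg.norm(np.diff(cl,axis=0),axis=1))
print("angles",[np.degrees(np.arctan2(-(a-b)[0],(a-b)[1])) for a,b in((cl[0],cl[3]),(cl[1],cl[2]))])
sl=P([(166,261),(253,270),(207,528),(120,522)],A,.117)
print("sleeve",sl,(sl[0]+sl[1])/2,np.linalg.norm(sl[0]-sl[1]))
print("angles",[np.degrees(np.arctan2(-(a-b)[0],(a-b)[1])) for a,b in((sl[0],sl[3]),(sl[1],sl[2]))])
tr=P([(20,487),(393,480)],B,.024);d=tr[1]-tr[0]
print("tray",tr,np.linalg.norm(d),np.degrees(np.arctan2(d[1],d[0])))
print("ring",onz(c,B((305,358)),.012,s))
crop("scene0","s0a",310,200,400,290,6)
crop("scene0","s0b",200,160,310,320,3.7)
```

```text
clip [[0.66553576 0.06760105 0.128     ]
 [0.69964376 0.0648145  0.128     ]
 [0.69586178 0.02791769 0.128     ]
 [0.661568   0.03126842 0.128     ]] [0.68065233 0.04790041 0.128     ] [0.03422164 0.03709013 0.03445708]
angles [np.float64(-6.232366001444921), np.float64(-5.85246493387839)]
sleeve [[ 0.66149734  0.01942951  0.117     ]
 [ 0.69175915  0.01664674  0.117     ]
 [ 0.68214453 -0.08286348  0.117     ]
 [ 0.64872043 -0.07934214  0.117     ]] [0.67662825 0.01803812 0.117     ] 0.030389484007062113
angles [np.float64(-7.370743010673522), np.float64(-5.518751090193176)]
tray [[0.3696511  0.0895477  0.024     ]
 [0.49777371 0.08011591 0.024     ]] 0.12846930301464257 -4.2102525450536366
ring [0.46601509 0.11863593 0.012     ]
```

View pics/s0a.png

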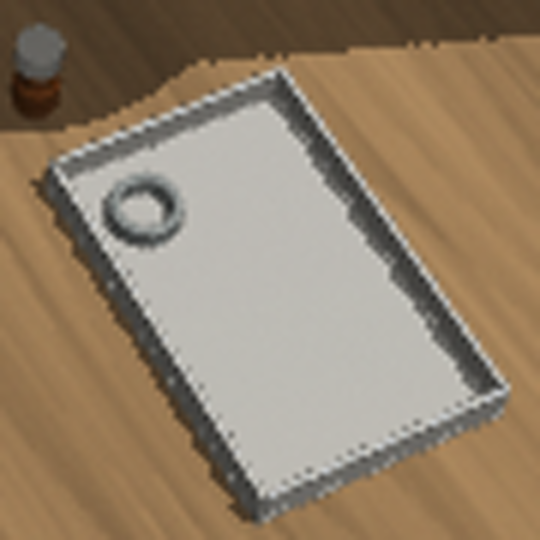

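View pics/s0b.png

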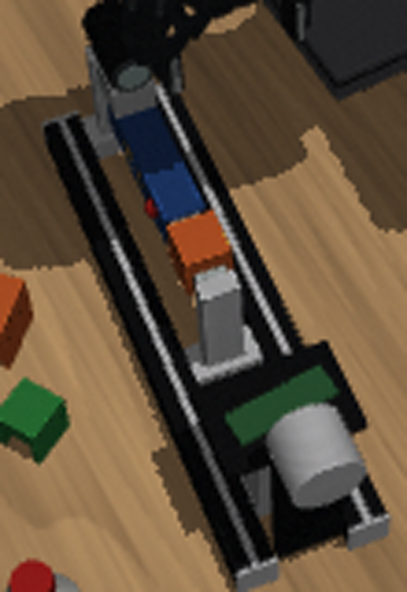

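Run:
```python
from h import *
c=read_camera("scene")
t=np.array([onz(c,(310+u/6,200+v/6),.024) for u,v in[(50,165),(280,70),(508,390),(258,505)]])
print(t,t.mean(0),np.linalg.norm(np.diff(t,axis=0),axis=1)); d=t[3]-t[0];print(np.degrees(np.arctan2(-d[0],d[1])))
cl=np.array([onz(c,(200+u/3.7,160+v/3.7),.128) for u,v in[(168,232),(214,211),(232,245),(183,262)]])
print(cl,cl.mean(0))
print(observe()["t"])
```

```text
[[0.49659293 0.08264457 0.024     ]
 [0.37008675 0.0900223  0.024     ]
 [0.38115778 0.2863721  0.024     ]
 [0.51149703 0.27953333 0.024     ]] [0.43983362 0.18464307 0.024     ] [0.12672113 0.19666166 0.13051854]
-4.32892372330659
[[0.69726594 0.03217911 0.128     ]
 [0.66036595 0.03206808 0.128     ]
 [0.66284339 0.0641414  0.128     ]
 [0.69954456 0.06000461 0.128     ]] [0.68000496 0.0470983  0.128     ]
0.25
```

Call:
servo_tool:
  rows: "24 28 0 0 0 6 1; 48 56 0 0 0 6 1; 48 56 40 0 0 6 1; 48 56 75 0 0 6 1; 48 56 105 0 0 6 1; 48 56 125 0 0 6 1; 48 56 132 0 0 6 1; 48 56 132 0 0 6 1"
  newtons: 30

```text
t: 0.92
ee_pos: [0.6801, 0.048, 0.1115]
tcp_rot: [-2.333, -2.101, 0.004]
wrist_force: [0.4, 0.3, 0.0]
gripper_width: 1.0
```

Run:
```python
from h import *
s,c=snap("wrist","wrist2");print(s["ee_pos"],s["wrist_force"],s["t"])
crop("wrist2","w2",100,60,500,360,2)
```

```text
[0.68006199 0.04800847 0.11154186] [0.4410165  0.34593597 0.03386907] 0.9167
```

View pics/w2.png

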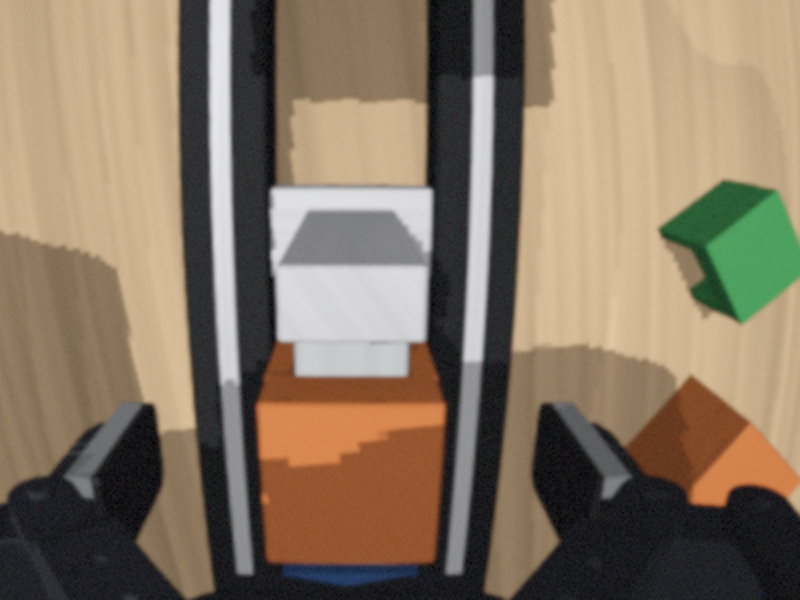

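Call:
servo_tool:
  rows: "0 0 0 0 0 0 0.6; 0 0 0 0 0 0 0.4; 0 0 0 0 0 0 0.2; 0 0 0 0 0 0 0.2; 0 0 0 0 0 0 0.2; 0 0 0 0 0 0 0.2; 0 0 0 0 0 0 0.2; 0 0 0 0 0 0 0.2"
  newtons: 30

```text
t: 1.63
ee_pos: [0.6814, 0.048, 0.1144]
tcp_rot: [2.334, 2.102, 0.002]
wrist_force: [-1.2, 0.0, 6.4]
gripper_width: 0.42
```

Call:
servo_tool:
  rows: "0 0 -5 0 0 0 0.2; 0 0 -15 0 0 0 0.2; 0 0 -30 0 0 0 0.2; 0 0 -50 0 0 0 0.2; 0 0 -70 0 0 0 0.2; 0 0 -90 0 0 0 0.2; 0 0 -100 0 0 0 0.2; 0 0 -100 0 0 0 0.2"

```text
t: 2.3
ee_pos: [0.6822, 0.048, 0.2165]
tcp_rot: [2.332, 2.1, 0.005]
wrist_force: [-0.2, 0.0, -0.0]
gripper_width: 0.422
```

Run:
```python
from h import *
s,c=snap("wrist","wrist3");print(s["ee_pos"],s["wrist_force"],s["t"],s["gripper_width"])
T=R.from_rotvec(s["tcp_rot"]).as_matrix().T
print(1000*T@(np.array([.443,.225,s["ee_pos"][2]])-s["ee_pos"]))
```

```text
[0.6821967  0.04798347 0.21645213] [-0.19570905  0.02893482 -0.04297195] 2.3 0.42171090294353725
[ 151.05397872 -256.38125976   -1.12084763]
```

View pics/wrist3.png

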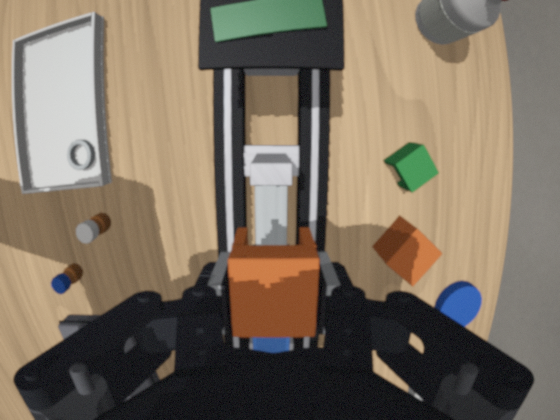

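Call:
servo_tool:
  rows: "20 -34 0 0 0 0 0.2; 40 -68 0 0 0 0 0.2; 60 -102 0 0 0 0 0.2; 80 -136 0 0 0 0 0.2; 100 -170 0 0 0 0 0.2; 120 -204 10 0 0 0 0.2; 140 -238 30 0 0 0 0.2; 151 -256 60 0 0 0 0.2"

```text
t: 3.02
ee_pos: [0.4397, 0.2264, 0.1537]
tcp_rot: [2.334, 2.103, 0.003]
wrist_force: [2.2, 0.5, -1.4]
gripper_width: 0.415
```

Run:
```python
from h import *
s,c=snap("wrist","wrist4");print(s["ee_pos"],s["wrist_force"],s["t"],s["gripper_width"])
T=R.from_rotvec(s["tcp_rot"]).as_matrix().T
print(1000*T@(np.array([.443,.225,.0325])-s["ee_pos"]))
```

```text
[0.43972681 0.22640814 0.15369431] [ 2.18528976  0.50578789 -1.3780245 ] 3.0167 0.4148927125711472
[ -1.1965581    3.22636422 121.19783927]
```

View pics/wrist4.png

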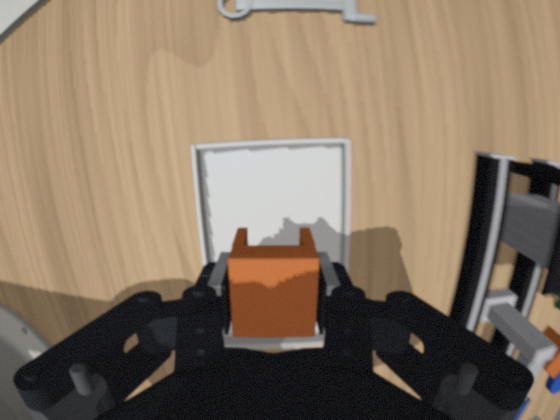

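Call:
servo_tool:
  rows: "0 0 35 0 0 0 0.2; 0 0 70 0 0 0 0.2; 0 0 95 0 0 0 0.2; 0 0 110 0 0 0 0.2; 0 0 118 0 0 0 0.2; 0 0 120 0 0 0 0.2; 0 0 120 0 0 0 0.2"

```text
t: 3.65
ee_pos: [0.4419, 0.2248, 0.0329]
tcp_rot: [-2.334, -2.102, 0.002]
wrist_force: [-0.5, 0.3, -0.4]
gripper_width: 0.416
```

Call:
servo_tool:
  rows: "0 0 1.5 0 0 0 0.2; 0 0 1.5 0 0 0 0.5; 0 0 1.5 0 0 0 0.62; 0 0 1.5 0 0 0 0.62; 0 0 -20 0 0 0 0.62; 0 0 -55 0 0 0 0.62; 0 0 -90 0 0 0 0.62; 0 0 -120 0 0 0 0.62"

```text
t: 4.32
ee_pos: [0.4421, 0.2249, 0.1556]
tcp_rot: [2.334, 2.102, 0.001]
wrist_force: [0.9, 0.8, -0.6]
gripper_width: 0.621
```

Run:
```python
from h import *
s,c=snap("wrist","wrist5");print(s["ee_pos"],s["wrist_force"],s["t"],s["gripper_width"])
snap("scene","scene5");crop("scene5","s5b",190,150,310,320,3.5)
```

```text
[0.4421324  0.22492338 0.15562499] [ 0.88530445  0.78802344 -0.55122517] 4.3167 0.6214910888089241
```

View pics/wrist5.png

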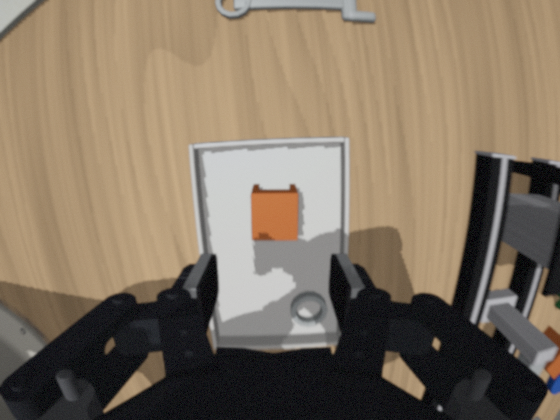

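View pics/s5b.png

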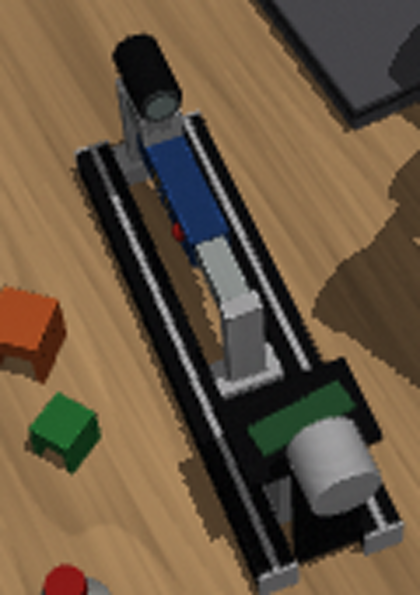

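Run:
```python
from h import *
s,c=snap("scene","scene6");crop("scene6","s6",225,180,275,240,10)
s=observe()
T=R.from_rotvec(s["tcp_rot"]).as_matrix().T
print(1000*T@(np.array([.675,-.007,.22])-s["ee_pos"]))
print(onz(c,(240.9,216.3),.1))
```

```text
[-206.79183202  254.94699192  -63.5590729 ]
[ 0.69137047 -0.01038117  0.1       ]
```

View pics/s6.png

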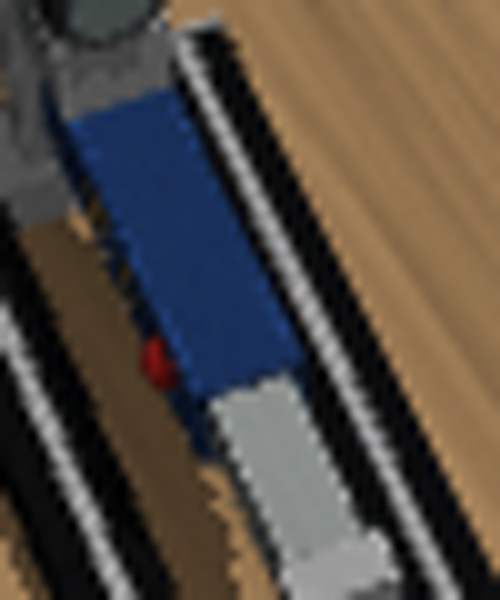

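Call:
servo_tool:
  rows: "0 0 -40 0 0 0 0.9; -20 30 -75 0 0 0 0.9; -55 65 -80 0 0 0 0.9; -85 100 -80 0 0 0 0.9; -110 135 -80 0 0 0 0.9; -140 170 -80 0 0 0 0.9; -170 205 -80 0 0 0 0.9; -195 240 -80 0 0 0 0.9"

```text
t: 5.13
ee_pos: [0.6389, 0.0249, 0.2321]
tcp_rot: [-2.334, -2.101, 0.002]
wrist_force: [0.5, 0.1, -0.6]
gripper_width: 0.9
```

Call:
servo_tool:
  rows: "-12 15 0 0 0 0 1; -12 15 0 0 0 0 1; -12 15 0 0 0 0 1"

```text
t: 5.38
ee_pos: [0.6518, 0.0126, 0.2316]
tcp_rot: [-2.335, -2.099, 0.002]
wrist_force: [0.7, 0.1, 0.7]
gripper_width: 1.003
```

Run:
```python
from h import *
s,c=snap("wrist","wrist7");print(s["ee_pos"],s["tcp_rot"],s["wrist_force"],s["t"],s["gripper_width"])
crop("wrist7","w7",170,40,370,340,2)
```

```text
[0.65184925 0.01258346 0.23155403] [-2.33508919e+00 -2.09921093e+00  2.30546296e-03] [0.73099015 0.08960442 0.65306056] 5.3833 1.0029286970355356
```

View pics/w7.png

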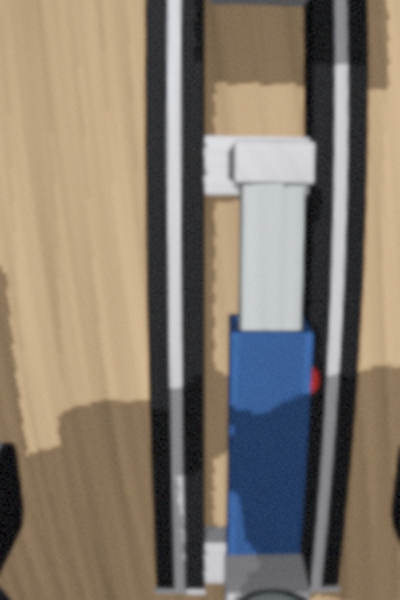

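Run:
```python
from h import *
s=observe();c=read_camera("wrist")
f=lambda u,v,z:onz(c,(170+u/2,40+v/2),z,s)
a,b=f(231,331,.117),f(314,331,.117)
t1,t2=f(240,327,.112),f(303,329,.112)
p1,p2=f(242,184,.112),f(306,184,.112)
print("sleeve front",(a+b)/2,np.linalg.norm(a-b))
print("tube",(t1+t2)/2,np.linalg.norm(t1-t2),(p1+p2)/2,np.linalg.norm(p1-p2))
d=(p1+p2-t1-t2);print(np.degrees(np.arctan2(d[0],d[1])))
print("button",f(321,380,.1))
r1,r2=f(229,553,.117),f(305,553,.117);print((r1+r2)/2)
# rail angle
l1,l2=f(175,100,.03),f(178,480,.03);d=l1-l2;print("railL",l1,l2,np.degrees(np.arctan2(d[0],d[1])))
```

```text
sleeve front [0.67707177 0.01948056 0.117     ] 0.032189833671159976
tube [0.67711762 0.01945906 0.112     ] 0.024916769833957048 [0.68294459 0.07524208 0.112     ] 0.024348070025598984
5.963371293364344
button [ 0.69724384 -0.00822818  0.1       ]
[ 0.66782185 -0.08047042  0.117     ]
railL [0.64602828 0.12071375 0.03      ] [ 0.62427117 -0.08332112  0.03      ] 6.086694148572025
```

Run:
```python
from h import *
s=observe()
T=R.from_rotvec(s["tcp_rot"]).as_matrix().T
print(s["ee_pos"],1000*T@(np.array([.6752,-.0057,.0955])-s["ee_pos"]))
```

```text
[0.65102094 0.01402425 0.23230966] [-17.11515616  26.36569902 136.75700524]
```

Call:
servo_tool:
  rows: "-17 26 0 0 0 0 1; -17 26 0 0 0 0 1; -17 26 35 0 0 0 1; -17 26 70 0 0 0 1; -17 26 100 0 0 0 1; -17 26 125 0 0 0 1; -17 26 136 0 0 0 1; -17 26 136 0 0 0 1"

```text
t: 6.15
ee_pos: [0.6742, -0.0052, 0.0949]
tcp_rot: [-2.331, -2.101, 0.005]
wrist_force: [-0.7, 0.2, -0.6]
gripper_width: 1.0
```

Run:
```python
from h import *
s,c=snap("wrist","wrist8");print(s["ee_pos"],s["tcp_rot"],s["wrist_force"],s["t"],s["gripper_width"])
o=np.array([.6748,-.0057,.1]);u=np.radians(6);X=np.array([np.cos(u),-np.sin(u),0]);Y=np.array([np.sin(u),np.cos(u),0])
T=R.from_rotvec(s["tcp_rot"]).as_matrix();d=s["ee_pos"]-o;print("stand coords",d@X,d@Y,d[2]); print(np.degrees(np.arctan2(*T[:2,0])))
crop("wrist8","w8",100,120,450,420,2)
```

```text
[ 0.67417694 -0.0052415   0.09488205] [-2.33118057 -2.10103613  0.00469987] [-0.65043106  0.21263511 -0.57714753] 6.15 1.0000525685822692
stand coords -0.0006675749591859387 0.00039085964721932476 -0.005117945670259597
5.944867988621812
```

View pics/w8.png

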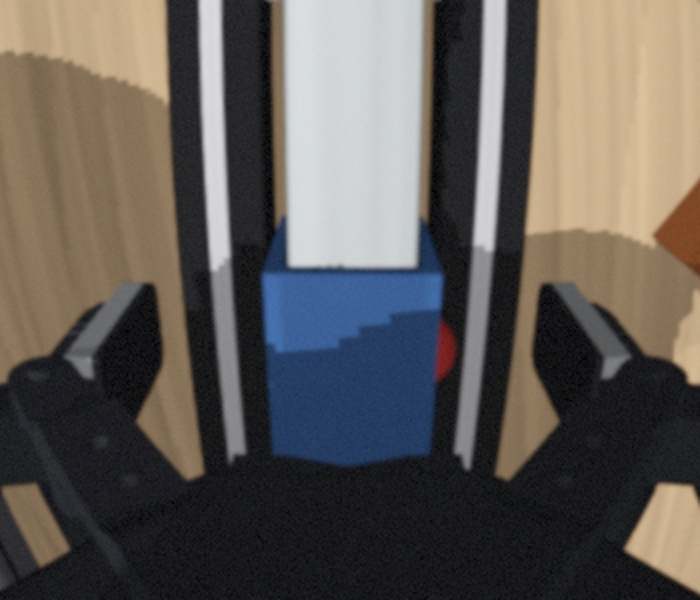

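Run:
```python
from h import *
s=observe();c=read_camera("wrist")
W=R.from_rotvec(s["tcp_rot"]).as_matrix()
for p in [(11,16,-5),(-11,16,-5),(11,42,-18),(-11,42,-18),(11,42,1),(-11,42,1),(0,22.5,-5)]:
    q=proj(c,s["ee_pos"]+W@np.array(p)/1e3,s);print(p,(q-[100,120])*2)
```

```text
(11, 16, -5) [424.22033001 297.48691719]
(-11, 16, -5) [419.29606701 386.55202106]
(11, 42, -18) [562.19791172 321.9444592 ]
(-11, 42, -18) [547.4920753  414.15310781]
(11, 42, 1) [536.77260814 283.56316062]
(-11, 42, 1) [526.1115824  368.75177948]
(0, 22.5, -5) [451.7132543  343.06020904]
```

Call:
servo_tool:
  rows: "-1.2 1.2 0 0 0 0 0.7; -1.2 1.2 0 0 0 0 0.5; -1.2 1.2 0 0 0 0 0.45; -1.2 1.2 0 0 0 0 0.2; -1.2 1.2 0 0 0 0 0.2; -1.2 1.2 0 0 0 0 0.2; -1.2 1.2 0 0 0 0 0.2; -1.2 1.2 0 0 0 0 0.2"
  newtons: 25

```text
t: 6.92
ee_pos: [0.6748, -0.0073, 0.0979]
tcp_rot: [-2.332, -2.1, 0.005]
wrist_force: [-18.5, 1.0, 18.1]
gripper_width: 0.371
```

Run:
```python
from h import *
s,c=snap("wrist","wrist9");print(s["ee_pos"],s["tcp_rot"],s["wrist_force"],s["t"],s["gripper_width"])
crop("wrist9","w9",100,120,450,420,2)
```

```text
[ 0.67482384 -0.00731224  0.09794471] [-2.33235774 -2.10012915  0.00456182] [-18.47018421   0.99561762  18.07292694] 6.9167 0.3711390193864545
```

View pics/w9.png

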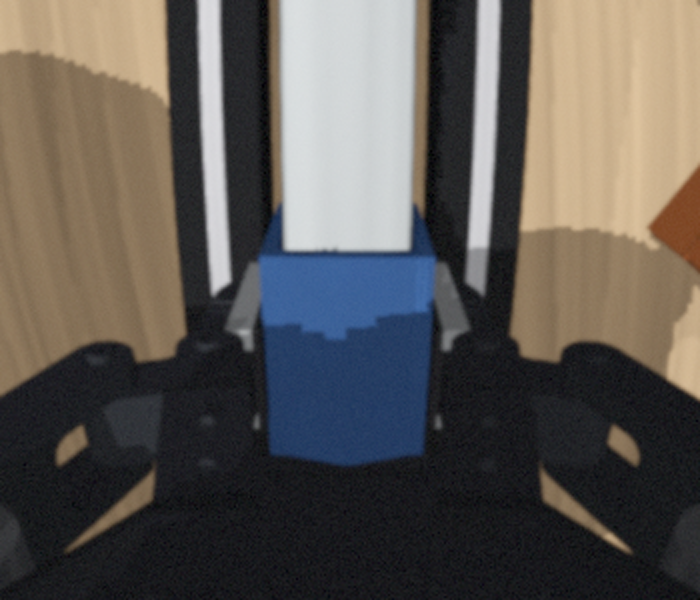

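Call:
servo_tool:
  rows: "0 -1 -1.5 0 0 0 0.2; 0 -1 -2.5 0 0 0 0.2; 0 -1 -2.5 0 0 0 0.2"

```text
t: 7.22
ee_pos: [0.6747, -0.0073, 0.0982]
tcp_rot: [-2.333, -2.1, 0.004]
wrist_force: [-0.8, 0.4, -21.6]
gripper_width: 0.369
```

Call:
servo_tool:
  rows: "0 0 1.3 0 0 0 0.2; 0 0 1.3 0 0 0 0.2; 0 0 1.3 0 0 0 0.2"

```text
t: 7.47
ee_pos: [0.6747, -0.0073, 0.0981]
tcp_rot: [-2.333, -2.101, 0.003]
wrist_force: [-7.0, -0.7, -5.9]
gripper_width: 0.367
```

```bash
cat >> h.py <<'E'
O=np.array([.6748,-.0057,.1]);_u=np.radians(6);X=np.array([np.cos(_u),-np.sin(_u),0]);Y=np.array([np.sin(_u),np.cos(_u),0])
def st():
    s=observe();d=s["ee_pos"]-O;w=s["wrist_force"]
    print("t%.2f x%.2f y%.2f z%.2f mm  Fx%.1f Fy%.1f Fz%.1f  g%.3f"%(s["t"],*(1e3*np.array([d@X,d@Y,d[2]])),w@X,w@Y,w[2],s["gripper_width"]))
    return s
E
python3 - <<'E'
from h import *
st()
c=read_camera("scene");cv2.imwrite("pics/scene10.png",c["img"][:,:,::-1])
for n in("scene","side"):
    c=read_camera(n)
    for y in(25,0,-10,-35,-51,-60,-72):
        for z in(15,10,0,-10,-15):
            if z in(0,) : print(n,y,z,proj(c,O+X*.016+Y*y/1e3+[0,0,z/1e3]).round(1))
def g(px):
    c=read_camera("scene");o,d=ray(c,px);t=(X@(O+X*.016-o))/(X@d);p=o+t*d-O;return (p@Y*1e3).round(1),(p[2]*1e3).round(1)
for u,v in[(75,185),(95,205),(95,235),(110,250),(128,290),(120,260),(205,460),(135,310)]: print((u,v),g((225+u/10,180+v/10)))
E
```

```text
t7.47 x0.11 y-1.57 z-1.92 mm  Fx-6.9 Fy-1.4 Fz-5.9  g0.367
scene 25 0 [244.9 224. ]
scene 0 0 [241.6 217. ]
scene -10 0 [240.3 214.2]
scene -35 0 [237.2 207.4]
scene -51 0 [235.2 203.1]
scene -60 0 [234.  200.7]
scene -72 0 [232.6 197.6]
side 25 0 [311.5 211.4]
side 0 0 [312.8 217.1]
side -10 0 [313.3 219.5]
side -35 0 [314.7 225.6]
side -51 0 [315.6 229.6]
side -60 0 [316.1 231.8]
side -72 0 [316.8 235. ]
(75, 185) (np.float64(-74.3), np.float64(-7.2))
(95, 205) (np.float64(-54.5), np.float64(7.8))
(95, 235) (np.float64(-59.0), np.float64(-11.7))
(110, 250) (np.float64(-44.3), np.float64(-0.4))
(128, 290) (np.float64(-30.1), np.float64(-1.3))
(120, 260) (np.float64(-34.7), np.float64(6.9))
(205, 460) (np.float64(29.1), np.float64(-4.0))
(135, 310) (np.float64(-25.2), np.float64(-4.4))
```

Run:
```python
from h import *
c=read_camera("scene")
im=cv2.imread("pics/scene6.png")
# rectify sleeve +x face: y -80..30, z -18..18 mm, 7px/mm
k=7;H0=[(-80,18),(30,18),(30,-18),(-80,-18)]
src=np.float32([proj(c,O+X*.016+Y*y/1e3+[0,0,z/1e3]) for y,z in H0])
dst=np.float32([((y+80)*k,(18-z)*k) for y,z in H0])
o=cv2.warpPerspective(im,cv2.getPerspectiveTransform(src,dst),(110*k,36*k),flags=cv2.INTER_CUBIC)
for y in range(-80,31,10): cv2.line(o,((y+80)*k,0),((y+80)*k,12),(255,255,255),1)
cv2.imwrite("pics/rect.png",o)
```

```text
(no output)
```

View pics/rect.png

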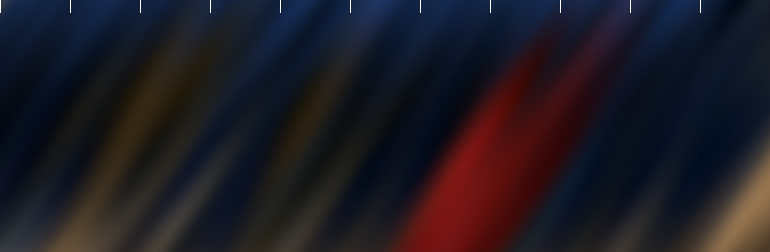

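Call:
servo_tool:
  rows: "0.4 -0.4 -0.3 0 0 0 0.2; 0.8 -0.4 -0.3 0 0 0 0.2; 1.2 -0.4 -0.3 0 0 0 0.2; 1.6 -0.4 -0.3 0 0 0 0.2"

```text
t: 8.4
ee_pos: [0.6748, -0.0062, 0.0981]
tcp_rot: [-2.334, -2.101, 0.003]
wrist_force: [-5.3, -3.5, -11.6]
gripper_width: 0.375
```

```bash
python3 -c "
from h import *
st()"
```

```text
t8.40 x0.09 y-0.48 z-1.87 mm  Fx-4.9 Fy-4.1 Fz-11.6  g0.375
```

Call:
servo_tool:
  rows: "0.4 -0.2 0.5 0 0 0 0.2; 0.8 -0.2 0.5 0 0 0 0.2; 1.2 -0.2 0.5 0 0 0 0.2; 1.6 -0.2 0.5 0 0 0 0.2"

```text
t: 8.73
ee_pos: [0.675, -0.0046, 0.0981]
tcp_rot: [-2.334, -2.101, 0.003]
wrist_force: [-6.0, -4.4, -5.1]
gripper_width: 0.37
```

```bash
python3 -c "
from h import *
st()"
```

```text
t8.73 x0.12 y1.11 z-1.88 mm  Fx-5.5 Fy-5.0 Fz-5.1  g0.370
```

Call:
servo_tool:
  rows: "0.5 -0.3 0.3 0 0 0 0.2; 1 -0.3 0.3 0 0 0 0.2; 1.5 -0.3 0.3 0 0 0 0.2; 2 -0.3 0.3 0 0 0 0.2"

```text
t: 9.07
ee_pos: [0.6752, -0.003, 0.0981]
tcp_rot: [2.335, 2.102, -0.003]
wrist_force: [-7.2, -10.1, -3.1]
gripper_width: 0.369
```

```bash
python3 -c "
from h import *
st()"
```

```text
t9.07 x0.12 y2.72 z-1.90 mm  Fx-6.1 Fy-10.8 Fz-3.1  g0.369
```

Call:
servo_tool:
  rows: "0.3 -0.3 0.2 0 0 0 0.2; 0.6 -0.3 0.2 0 0 0 0.2; 0.9 -0.3 0.2 0 0 0 0.2"

```text
t: 9.32
ee_pos: [0.6753, -0.0024, 0.0981]
tcp_rot: [2.334, 2.101, -0.002]
wrist_force: [-4.6, -11.6, -2.4]
gripper_width: 0.369
```

```bash
python3 -c "
from h import *
st()"
```

```text
t9.32 x0.11 y3.33 z-1.92 mm  Fx-3.4 Fy-12.0 Fz-2.4  g0.369
```

Call:
servo_tool:
  rows: "0.3 -0.1 0.1 0 0 0 0.2; 0.6 -0.1 0.1 0 0 0 0.2; 0.6 -0.1 0.1 0 0 0 0.2"

```text
t: 9.57
ee_pos: [0.6753, -0.0022, 0.0981]
tcp_rot: [2.334, 2.101, -0.003]
wrist_force: [-4.8, -13.2, -1.0]
gripper_width: 0.372
```

```bash
python3 -c "
from h import *
st()
snap('wrist','w11');crop('w11','w11c',100,120,450,420,2)"
```

```text
t9.57 x0.12 y3.58 z-1.88 mm  Fx-3.4 Fy-13.6 Fz-1.0  g0.372
```

View pics/w11c.png

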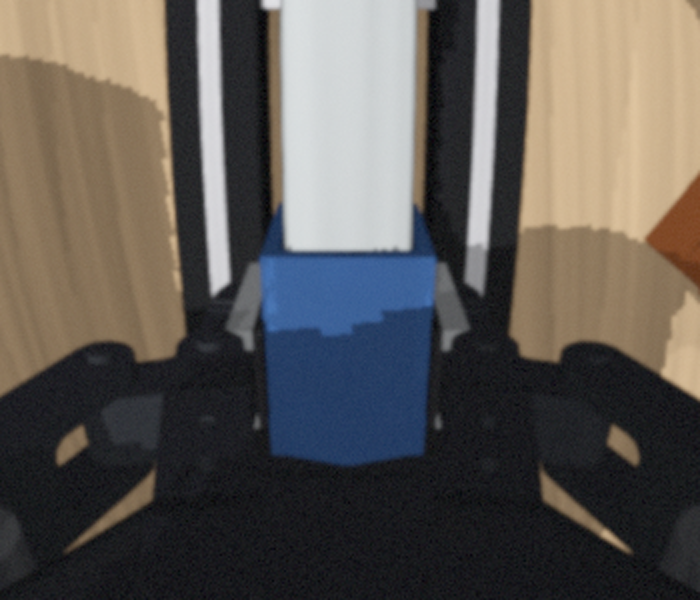

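Call:
servo_tool:
  rows: "0.1 -0.3 0 0 0 0 0.2; 0.2 -0.5 0 0 0 0 0.2; 0.3 -0.5 0 0 0 0 0.2"

```text
t: 9.87
ee_pos: [0.6753, -0.0021, 0.0981]
tcp_rot: [2.334, 2.1, -0.002]
wrist_force: [-1.6, -15.4, -3.4]
gripper_width: 0.371
```

```bash
python3 -c "
from h import *
st()"
```

```text
t9.87 x0.09 y3.64 z-1.90 mm  Fx0.0 Fy-15.5 Fz-3.4  g0.371
```

```bash
python3 -c "
from h import *
s=st();print(s['ft_torque'],s['tcp_rot'])
W=R.from_rotvec(s['tcp_rot']).as_matrix();print(W.T@s['ft_torque']);print(W)"
```

```text
t9.87 x0.09 y3.64 z-1.90 mm  Fx0.0 Fy-15.5 Fz-3.4  g0.371
[-2.16655791  0.98331896 -0.09144398] [ 2.33358249e+00  2.10031621e+00 -1.89515957e-03]
[ 0.75075762 -2.2578387   0.0881974 ]
[[ 1.04929573e-01  9.94479553e-01  4.51596611e-04]
 [ 9.94477118e-01 -1.04928269e-01 -2.30639169e-03]
 [-2.24627412e-03  6.91111192e-04 -9.99997238e-01]]
```

Call:
servo_tool:
  rows: "0 -0.3 0.2 0 0 0 0.2; 0.1 0.2 0.2 0 0 0 0.2; 0.1 -0.3 0.2 0 0 0 0.2; 0.1 0.2 0.2 0 0 0 0.2"

```text
t: 10.2
ee_pos: [0.6753, -0.0021, 0.0981]
tcp_rot: [2.334, 2.1, -0.002]
wrist_force: [-6.7, -15.1, 1.4]
gripper_width: 0.373
```

```bash
python3 -c "
from h import *
st()"
```

```text
t10.20 x0.16 y3.69 z-1.92 mm  Fx-5.1 Fy-15.8 Fz1.4  g0.373
```

Call:
servo_tool:
  rows: "0.1 -0.4 0 0 0 0 0.2; 0.2 -0.4 0 0 0 0 0.2; 0.2 -0.4 0 0 0 0 0.2"

```text
t: 10.45
ee_pos: [0.6753, -0.002, 0.0981]
tcp_rot: [2.333, 2.1, -0.002]
wrist_force: [-1.8, -16.4, -1.9]
gripper_width: 0.37
```

```bash
python3 -c "
from h import *
st()"
```

```text
t10.45 x0.10 y3.74 z-1.91 mm  Fx-0.1 Fy-16.5 Fz-1.9  g0.370
```

```bash
python3 -c "
from h import *
a=cv2.imread('pics/wrist9.png');b=cv2.imread('pics/w11.png')
cv2.imwrite('pics/cmp.png',cv2.resize(np.hstack([a[80:300,220:330],b[80:300,220:330]]),None,fx=2.7,fy=2.7,interpolation=cv2.INTER_CUBIC))"
```

```text
(no output)
```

View pics/cmp.png

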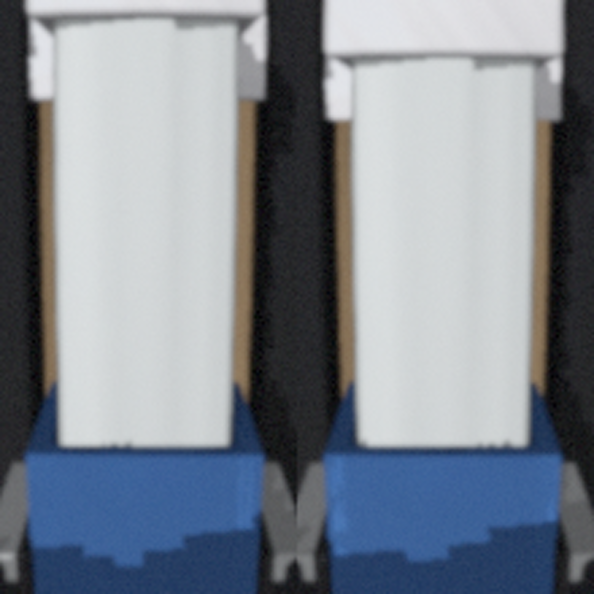

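Call:
servo_tool:
  rows: "-1 0 0 0 0 0 0.2; -2 -0.3 0 0 0 0 0.2; -3 -0.5 0 0 0 0 0.1; -3.5 -0.5 0 0 0 0 0.1; -3.5 -0.5 0 0 0 0 0.1"
  newtons: 45

```text
t: 10.87
ee_pos: [0.6751, -0.0033, 0.0982]
tcp_rot: [2.333, 2.101, 0.003]
wrist_force: [4.6, 1.0, -0.7]
gripper_width: 0.368
```

```bash
python3 -c "
from h import *
st()"
```

```text
t10.87 x0.08 y2.45 z-1.83 mm  Fx4.4 Fy1.5 Fz-0.7  g0.368
```

Call:
servo_tool:
  rows: "0.5 0 0 0 0 0 0.1; 1.0 0 0 0 0 0 0.1; 1.0 0 0 0 0 0 0.1"

```text
t: 11.12
ee_pos: [0.6751, -0.003, 0.0981]
tcp_rot: [2.333, 2.101, 0.002]
wrist_force: [4.0, -5.5, -2.2]
gripper_width: 0.368
```

```bash
python3 -c "
from h import *
st()"
```

```text
t11.12 x0.06 y2.77 z-1.86 mm  Fx4.6 Fy-5.0 Fz-2.2  g0.368
```

Call:
servo_tool:
  rows: "0.4 0 0 0 0 0 0.1; 0.8 0 0 0 0 0 0.1; 0.8 0 0 0 0 0 0.1"

```text
t: 11.37
ee_pos: [0.6752, -0.0026, 0.0981]
tcp_rot: [2.333, 2.1, 0.001]
wrist_force: [4.3, -9.7, -1.6]
gripper_width: 0.372
```

```bash
python3 -c "
from h import *
st()"
```

```text
t11.37 x0.07 y3.17 z-1.87 mm  Fx5.3 Fy-9.2 Fz-1.6  g0.372
```

Call:
servo_tool:
  rows: "0.3 0 0 0 0 0 0.1; 0.6 0 0 0 0 0 0.1; 0.6 0 0 0 0 0 0.1"

```text
t: 11.62
ee_pos: [0.6753, -0.0023, 0.0982]
tcp_rot: [2.333, 2.1, 0.001]
wrist_force: [3.3, -11.3, -1.3]
gripper_width: 0.364
```

```bash
python3 -c "
from h import *
st()"
```

```text
t11.62 x0.10 y3.43 z-1.84 mm  Fx4.5 Fy-10.9 Fz-1.3  g0.364
```

Call:
servo_tool:
  rows: "0.3 0 0 0 0 0 0.1; 0.5 0 0 0 0 0 0.1; 0.5 0 0 0 0 0 0.1"

```text
t: 11.87
ee_pos: [0.6753, -0.0021, 0.0981]
tcp_rot: [2.333, 2.1, 0.0]
wrist_force: [3.6, -14.8, -1.1]
gripper_width: 0.37
```

```bash
python3 -c "
from h import *
st()"
```

```text
t11.87 x0.07 y3.61 z-1.87 mm  Fx5.2 Fy-14.3 Fz-1.1  g0.370
```

```bash
python3 -c "
from h import *
s=st();print(s['ft_torque'])
snap('scene','s12');snap('side','d12')
crop('s12','s12c',200,150,300,250,5);crop('d12','d12c',260,130,360,290,4)
a=cv2.imread('pics/s12c.png');b=cv2.imread('pics/d12c.png')[:600];a=cv2.resize(a,(400,400));o=np.zeros((600,800,3),np.uint8);o[:400,:400]=a;o[:600,400:]=b[:600];cv2.imwrite('pics/c12.png',o)"
```

```text
t11.87 x0.07 y3.61 z-1.87 mm  Fx5.2 Fy-14.3 Fz-1.1  g0.370
[-2.01351924  0.44508145 -0.19793146]
```

View pics/c12.png

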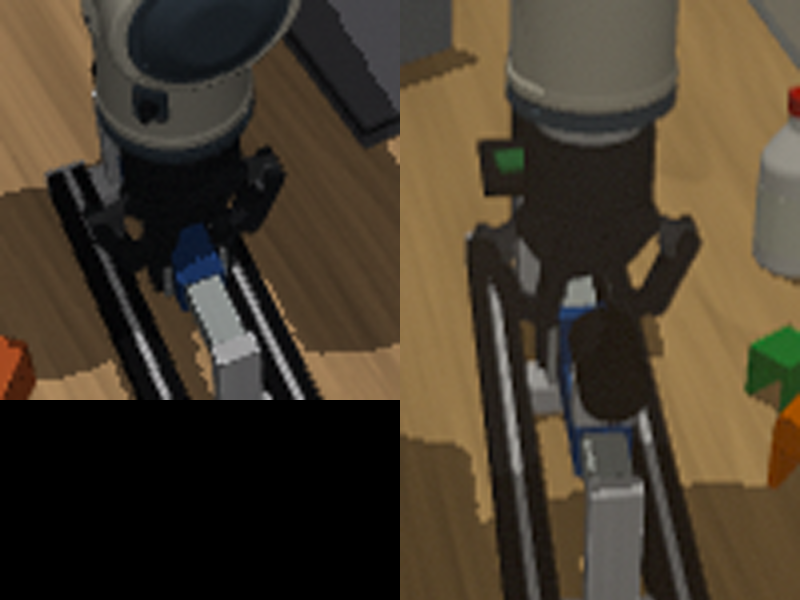

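Call:
servo_tool:
  rows: "0.1 0 0 0 0 0 0.1; 0.2 0 0 0 0 0 0.1; 0.2 0 0 0 0 0 0.1"

```text
t: 12.22
ee_pos: [0.6753, -0.002, 0.0981]
tcp_rot: [2.333, 2.1, -0.0]
wrist_force: [2.8, -15.4, -1.1]
gripper_width: 0.368
```

```bash
python3 -c "
from h import *
st()"
```

```text
t12.22 x0.08 y3.68 z-1.86 mm  Fx4.4 Fy-15.0 Fz-1.1  g0.368
```

Call:
servo_tool:
  rows: "0.1 0 0 0 0 0 0.1; 0.2 0 0 0 0 0 0.1; 0.2 0 0 0 0 0 0.1; 0.2 0 0 0 0 0 0.1"

```text
t: 12.55
ee_pos: [0.6753, -0.002, 0.0982]
tcp_rot: [2.333, 2.1, -0.0]
wrist_force: [2.5, -16.7, -1.0]
gripper_width: 0.367
```

```bash
python3 -c "
from h import *
st()"
```

```text
t12.55 x0.06 y3.71 z-1.85 mm  Fx4.3 Fy-16.4 Fz-1.0  g0.367
```

```bash
python3 -c "
from h import *
s=st();_,c=snap('wrist','w13')
crop('w13','w13c',200,190,350,300,5)
W=R.from_rotvec(s['tcp_rot']).as_matrix()
for v in (242,244,246,248,250):
  p=W.T@(onz(c,(273,v),.117,s)-s['ee_pos'])*1e3;print(v,p)
"
```

```text
t12.55 x0.06 y3.71 z-1.85 mm  Fx4.3 Fy-16.4 Fz-1.0  g0.367
242 [ 28.03270876  -0.23247441 -18.91350166]
244 [ 27.27291914  -0.23200978 -18.91173505]
246 [ 26.50959386  -0.23154604 -18.90996024]
248 [ 25.74265002  -0.23108318 -18.90817701]
250 [ 24.97200342  -0.23062115 -18.90638519]
```

View pics/w13c.png

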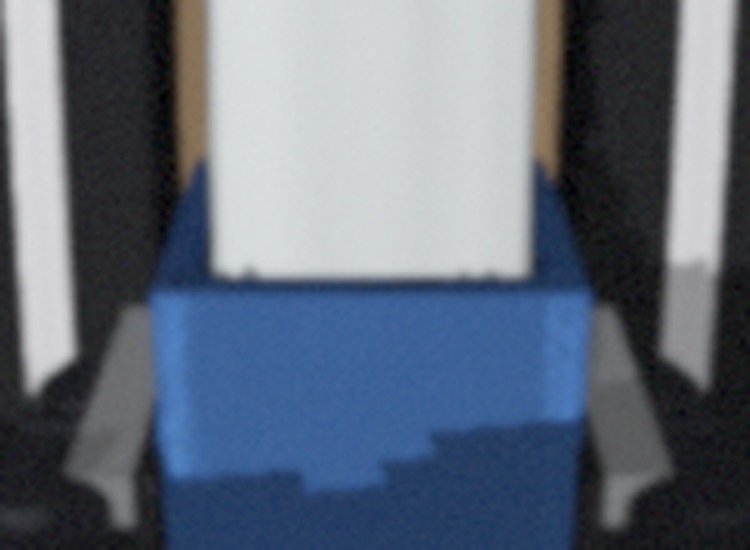

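Call:
servo_tool:
  rows: "0.1 0 0 0 0 0 0.1; 0.15 0 0 0 0 0 0.1; 0.15 0 0 0 0 0 0.1; 0.15 0 0 0 0 0 0.1"

```text
t: 12.93
ee_pos: [0.6753, -0.002, 0.0981]
tcp_rot: [2.333, 2.1, -0.001]
wrist_force: [2.7, -17.0, -0.3]
gripper_width: 0.371
```

```bash
python3 -c "
from h import *
st()"
```

```text
t12.93 x0.09 y3.77 z-1.87 mm  Fx4.4 Fy-16.6 Fz-0.3  g0.371
```

Call:
servo_tool:
  rows: "-0.3 0 0 0 0 0 0; -0.3 0 0 0 0 0 0; -0.3 0 0 0 0 0 0; -0.3 0 0 0 0 0 0"
  newtons: 90

```text
t: 13.27
ee_pos: [0.6754, -0.0009, 0.0982]
tcp_rot: [2.333, 2.1, 0.002]
wrist_force: [3.6, -6.0, 1.0]
gripper_width: 0.362
```

```bash
python3 -c "
from h import *
st()"
```

```text
t13.27 x0.04 y4.85 z-1.77 mm  Fx4.2 Fy-5.6 Fz1.0  g0.362
```

Call:
servo_tool:
  rows: "0.4 0 0 0 0 0 0; 0.8 0 0 0 0 0 0; 1.2 0 0 0 0 0 0; 1.2 0 0 0 0 0 0"

```text
t: 13.6
ee_pos: [0.6755, 0.0002, 0.0983]
tcp_rot: [2.333, 2.1, 0.001]
wrist_force: [4.5, -7.6, 0.7]
gripper_width: 0.365
```

```bash
python3 -c "
from h import *
st()"
```

```text
t13.60 x0.07 y5.89 z-1.72 mm  Fx5.3 Fy-7.1 Fz0.7  g0.365
```

Call:
servo_tool:
  rows: "0.5 0 0 0 0 0 0; 1 0 0 0 0 0 0; 1.5 0 0 0 0 0 0; 2 0 0 0 0 0 0; 2.5 0 0 0 0 0 0; 2.5 0 0 0 0 0 0"

```text
t: 14.1
ee_pos: [0.6758, 0.0031, 0.0982]
tcp_rot: [2.333, 2.101, 0.002]
wrist_force: [4.1, -2.7, 0.0]
gripper_width: 0.36
```

```bash
python3 -c "
from h import *
st()"
```

```text
t14.10 x0.06 y8.85 z-1.77 mm  Fx4.3 Fy-2.2 Fz0.0  g0.360
```

Call:
servo_tool:
  rows: "1.2 0 0 0 0 0 0.1; 2.4 0 0 0 0 0 0.1; 3.6 0 0 0 0 0 0.1; 4.8 0 0 0 0 0 0.1; 6 0 0 0 0 0 0.1; 7.2 0 0 0 0 0 0.1; 8.4 0 0 0 0 0 0.1; 9 0 0 0 0 0 0.1"
  newtons: 30

```text
t: 14.77
ee_pos: [0.6767, 0.0119, 0.0983]
tcp_rot: [2.333, 2.101, 0.002]
wrist_force: [4.9, -5.4, 0.1]
gripper_width: 0.36
```

```bash
python3 -c "
from h import *
st()"
```

```text
t14.77 x0.10 y17.72 z-1.74 mm  Fx5.4 Fy-4.8 Fz0.1  g0.360
```

Call:
servo_tool:
  rows: "1.2 0 0 0 0 0 0.1; 2.4 0 0 0 0 0 0.1; 3.6 0 0 0 0 0 0.1; 4.8 0 0 0 0 0 0.1; 6 0 0 0 0 0 0.1; 7.2 0 0 0 0 0 0.1; 8 0 0 0 0 0 0.1; 8 0 0 0 0 0 0.1"

```text
t: 15.43
ee_pos: [0.6776, 0.0201, 0.0983]
tcp_rot: [2.333, 2.101, 0.002]
wrist_force: [4.0, -3.0, -0.3]
gripper_width: 0.357
```

```bash
python3 -c "
from h import *
st();s,c=snap('wrist','w14');snap('scene','s14');crop('w14','w14c',200,130,350,300,3);crop('s14','s14c',210,160,290,250,6)
a=cv2.imread('pics/w14c.png');b=cv2.imread('pics/s14c.png')[:510,:345];cv2.imwrite('pics/c14.png',np.hstack([a,b]))"
```

```text
t15.43 x0.08 y25.91 z-1.75 mm  Fx4.3 Fy-2.6 Fz-0.3  g0.357
```

View pics/c14.png

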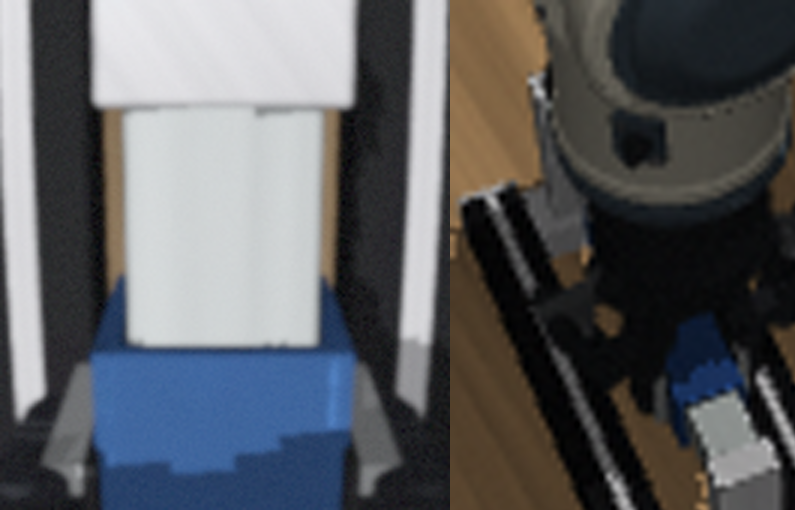

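Call:
servo_tool:
  rows: "0.8 0 0 0 0 0 0.1; 1.6 0 0 0 0 0 0.1; 2.4 0 0 0 0 0 0.1; 3.2 0 0 0 0 0 0.1; 4 0 0 0 0 0 0.1; 4.8 0 0 0 0 0 0.1; 5.6 0 0 0 0 0 0.1"
  newtons: 20

```text
t: 16.12
ee_pos: [0.6782, 0.0254, 0.0983]
tcp_rot: [2.333, 2.1, 0.002]
wrist_force: [4.7, -6.0, -0.1]
gripper_width: 0.359
```

```bash
python3 -c "
from h import *
st()"
```

```text
t16.12 x0.11 y31.23 z-1.74 mm  Fx5.3 Fy-5.5 Fz-0.1  g0.359
```

Call:
servo_tool:
  rows: "0.4 0 0 0 0 0 0.1; 0.8 0 0 0 0 0 0.1; 1.2 0 0 0 0 0 0.1"

```text
t: 16.37
ee_pos: [0.6783, 0.0266, 0.0982]
tcp_rot: [2.333, 2.101, 0.002]
wrist_force: [4.6, -6.4, 0.3]
gripper_width: 0.36
```

```bash
python3 -c "
from h import *
st()"
```

```text
t16.37 x0.13 y32.50 z-1.77 mm  Fx5.3 Fy-5.9 Fz0.3  g0.360
```

Call:
servo_tool:
  rows: "0.4 0 0 0 0 0 0.1; 0.8 0 0 0 0 0 0.1; 1.2 0 0 0 0 0 0.1"

```text
t: 16.62
ee_pos: [0.6785, 0.0278, 0.0983]
tcp_rot: [2.333, 2.101, 0.002]
wrist_force: [4.8, -4.4, 0.6]
gripper_width: 0.355
```

Call:
servo_tool:
  rows: "0.4 0 0 0 0 0 0.1; 0.8 0 0 0 0 0 0.1; 1 0 0 0 0 0 0.1"

```text
t: 16.87
ee_pos: [0.6786, 0.0289, 0.0983]
tcp_rot: [2.333, 2.101, 0.002]
wrist_force: [4.7, -5.6, 0.2]
gripper_width: 0.361
```

Call:
servo_tool:
  rows: "0.4 0 0 0 0 0 0.1; 0.8 0 0 0 0 0 0.1; 1 0 0 0 0 0 0.1"

```text
t: 17.12
ee_pos: [0.6787, 0.0299, 0.0982]
tcp_rot: [2.333, 2.101, 0.002]
wrist_force: [4.9, -4.5, 0.2]
gripper_width: 0.36
```

Call:
servo_tool:
  rows: "0.4 0 0 0 0 0 0.1; 0.8 0 0 0 0 0 0.1; 1 0 0 0 0 0 0.1"

```text
t: 17.37
ee_pos: [0.6788, 0.031, 0.0983]
tcp_rot: [2.333, 2.101, 0.002]
wrist_force: [4.2, -3.9, 0.0]
gripper_width: 0.354
```

Call:
servo_tool:
  rows: "0.4 0 0 0 0 0 0.1; 0.8 0 0 0 0 0 0.1; 1 0 0 0 0 0 0.1"

```text
t: 17.62
ee_pos: [0.6789, 0.0321, 0.0983]
tcp_rot: [2.333, 2.101, 0.003]
wrist_force: [6.1, -1.8, 0.4]
gripper_width: 0.359
```

Call:
servo_tool:
  rows: "0.4 0 0 0 0 0 0.1; 0.8 0 0 0 0 0 0.1; 1 0 0 0 0 0 0.1"

```text
t: 17.87
ee_pos: [0.679, 0.0332, 0.0983]
tcp_rot: [2.333, 2.101, 0.003]
wrist_force: [5.6, -2.3, 0.3]
gripper_width: 0.359
```

```bash
python3 -c "
from h import *
st()"
```

```text
t17.87 x0.14 y39.13 z-1.75 mm  Fx5.8 Fy-1.7 Fz0.3  g0.359
```

Call:
servo_tool:
  rows: "0.4 0 0 0 0 0 0.1; 0.8 0 0 0 0 0 0.1; 0.8 0 0 0 0 0 0.1"

```text
t: 18.12
ee_pos: [0.6791, 0.0341, 0.0983]
tcp_rot: [2.333, 2.101, 0.003]
wrist_force: [5.3, -0.2, -0.8]
gripper_width: 0.36
```

Call:
servo_tool:
  rows: "0.4 0 0 0 0 0 0.1; 0.8 0 0 0 0 0 0.1; 0.8 0 0 0 0 0 0.1"

```text
t: 18.37
ee_pos: [0.6792, 0.035, 0.0983]
tcp_rot: [2.333, 2.101, 0.003]
wrist_force: [5.1, -1.3, -0.0]
gripper_width: 0.358
```

```bash
python3 -c "
from h import *
st()"
```

```text
t18.37 x0.15 y40.92 z-1.74 mm  Fx5.2 Fy-0.8 Fz-0.0  g0.358
```

Call:
servo_tool:
  rows: "0.4 0 0 0 0 0 0.1; 0.8 0 0 0 0 0 0.1; 0.8 0 0 0 0 0 0.1"

```text
t: 18.62
ee_pos: [0.6793, 0.0359, 0.0983]
tcp_rot: [2.333, 2.101, 0.003]
wrist_force: [5.8, -0.1, -0.3]
gripper_width: 0.361
```

```bash
python3 -c "
from h import *
st();s,c=snap('side','d15');print(proj(c,O+X*.0225));crop('d15','d15c',260,160,360,280,5)
s,c=snap('scene','s15');print(proj(c,O+X*.0225));crop('s15','s15c',200,160,290,250,6)"
```

```text
t18.62 x0.14 y41.82 z-1.74 mm  Fx5.8 Fy0.5 Fz-0.3  g0.361
[315.46065625 217.0299995 ]
[239.36818489 217.77260683]
```

View pics/d15c.png

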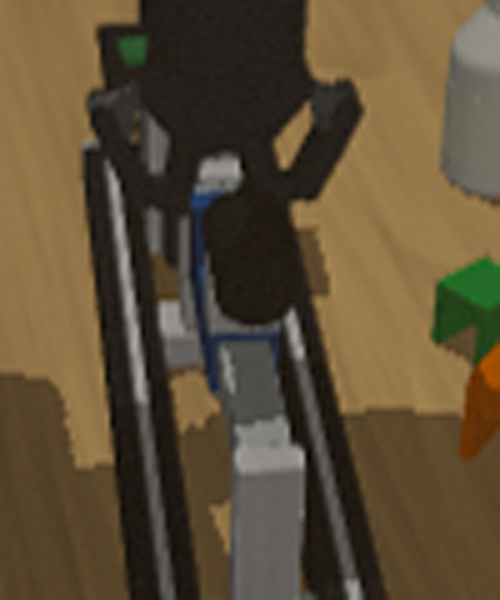

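View pics/s15c.png

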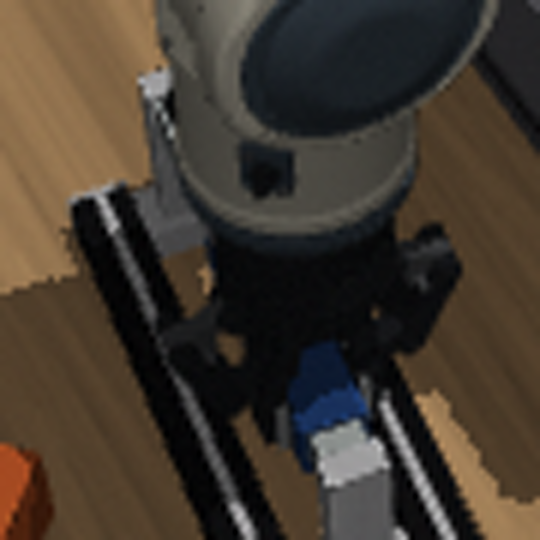

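Call:
servo_tool:
  rows: "0.4 0 0 0 0 0 0.1; 0.8 0 0 0 0 0 0.1; 1 0 0 0 0 0 0.1"

```text
t: 18.97
ee_pos: [0.6794, 0.0368, 0.0983]
tcp_rot: [2.333, 2.101, 0.003]
wrist_force: [4.8, -0.7, 0.1]
gripper_width: 0.361
```

Call:
servo_tool:
  rows: "0.4 0 0 0 0 0 0.1; 0.8 0 0 0 0 0 0.1; 0.8 0 0 0 0 0 0.1"

```text
t: 19.22
ee_pos: [0.6795, 0.0374, 0.0982]
tcp_rot: [2.333, 2.101, 0.003]
wrist_force: [5.7, -2.1, 0.3]
gripper_width: 0.36
```

```bash
python3 -c "
from h import *
st()"
```

```text
t19.22 x0.13 y43.32 z-1.76 mm  Fx5.9 Fy-1.5 Fz0.3  g0.360
```

Call:
servo_tool:
  rows: "0.3 0 0 0 0 0 0.1; 0.6 0 0 0 0 0 0.1; 0.6 0 0 0 0 0 0.1"

```text
t: 19.47
ee_pos: [0.6795, 0.0379, 0.0983]
tcp_rot: [2.333, 2.101, 0.003]
wrist_force: [5.8, -2.3, -0.5]
gripper_width: 0.357
```

```bash
python3 -c "
from h import *
st()"
```

```text
t19.47 x0.16 y43.84 z-1.74 mm  Fx6.0 Fy-1.7 Fz-0.5  g0.357
```

Call:
servo_tool:
  rows: "0.3 0 0 0 0 0 0.1; 0.6 0 0 0 0 0 0.1; 0.6 0 0 0 0 0 0.1"

```text
t: 19.72
ee_pos: [0.6796, 0.0385, 0.0982]
tcp_rot: [2.333, 2.101, 0.003]
wrist_force: [5.1, -3.0, 0.7]
gripper_width: 0.359
```

```bash
python3 -c "
from h import *
st()"
```

```text
t19.72 x0.14 y44.43 z-1.75 mm  Fx5.4 Fy-2.5 Fz0.7  g0.359
```

Call:
servo_tool:
  rows: "0.3 0 0 0 0 0 0.1; 0.6 0 0 0 0 0 0.1; 0.6 0 0 0 0 0 0.1"

```text
t: 19.97
ee_pos: [0.6797, 0.0391, 0.0983]
tcp_rot: [2.333, 2.101, 0.003]
wrist_force: [4.9, -2.8, -0.5]
gripper_width: 0.361
```

```bash
python3 -c "
from h import *
st()"
```

```text
t19.97 x0.15 y45.06 z-1.72 mm  Fx5.2 Fy-2.3 Fz-0.5  g0.361
```

Call:
servo_tool:
  rows: "0.3 0 0 0 0 0 0.1; 0.6 0 0 0 0 0 0.1; 0.6 0 0 0 0 0 0.1"

```text
t: 20.22
ee_pos: [0.6797, 0.0396, 0.0983]
tcp_rot: [2.333, 2.101, 0.003]
wrist_force: [5.0, -2.4, 0.7]
gripper_width: 0.36
```

```bash
python3 -c "
from h import *
st()"
```

```text
t20.22 x0.14 y45.58 z-1.75 mm  Fx5.3 Fy-1.8 Fz0.7  g0.360
```

Call:
servo_tool:
  rows: "0.3 0 0 0 0 0 0.1; 0.5 0 0 0 0 0 0.1; 0.5 0 0 0 0 0 0.1"

```text
t: 20.47
ee_pos: [0.6797, 0.0398, 0.0983]
tcp_rot: [2.333, 2.101, 0.002]
wrist_force: [4.9, -5.5, -0.1]
gripper_width: 0.359
```

```bash
python3 -c "
from h import *
st()"
```

```text
t20.47 x0.15 y45.76 z-1.73 mm  Fx5.5 Fy-5.0 Fz-0.1  g0.359
```

Call:
servo_tool:
  rows: "0.2 0 0 0 0 0 0.1; 0.3 0 0 0 0 0 0.1; 0.3 0 0 0 0 0 0.1"

```text
t: 20.72
ee_pos: [0.6798, 0.0399, 0.0983]
tcp_rot: [2.333, 2.1, 0.002]
wrist_force: [4.1, -8.4, -0.7]
gripper_width: 0.366
```

```bash
python3 -c "
from h import *
st()"
```

```text
t20.72 x0.20 y45.82 z-1.71 mm  Fx4.9 Fy-7.9 Fz-0.7  g0.366
```

Call:
servo_tool:
  rows: "-0.6 -0.3 0 0 0 0 0.1; -1.2 -0.3 0 0 0 0 0.1; -1.2 -0.3 0 0 0 0 0.1; -1.2 -0.3 0 0 0 0 0.6; -1.2 -0.3 0 0 0 0 1; -1.2 -0.3 0 0 0 0 1; -1.2 -0.3 0 0 0 0 1; -1.2 -0.3 0 0 0 0 1"

```text
t: 21.38
ee_pos: [0.6783, 0.0396, 0.0976]
tcp_rot: [2.334, 2.102, 0.0]
wrist_force: [-0.4, 0.2, 0.1]
gripper_width: 0.999
```

```bash
python3 -c "
from h import *
st()"
```

```text
t21.38 x-1.27 y45.38 z-2.40 mm  Fx-0.4 Fy0.1 Fz0.1  g0.999
```

Call:
servo_tool:
  rows: "0 0 -15 0 0 0 1; 0 0 -40 0 0 0 1; 0 0 -70 0 0 0 1; 0 0 -100 0 0 0 1; 0 0 -130 0 0 0 1; 0 0 -150 0 0 0 1; 20 -20 -160 0 0 0 1; 40 -50 -160 0 0 0 1"

```text
t: 22.05
ee_pos: [0.6349, 0.084, 0.2601]
tcp_rot: [2.334, 2.097, 0.007]
wrist_force: [-0.2, 0.8, 0.5]
gripper_width: 0.997
```

Call:
servo_tool:
  rows: "15 -35 0 0 0 0 1; 30 -70 0 0 0 0 1; 45 -105 0 0 0 0 1; 60 -140 0 0 0 0 1; 60 -140 0 0 0 0 1"

```text
t: 22.47
ee_pos: [0.4939, 0.161, 0.2576]
tcp_rot: [-2.33, -2.103, 0.003]
wrist_force: [0.9, 0.2, 0.9]
gripper_width: 1.0
```

```bash
python3 -c "
from h import *
st();s,c=snap('scene','s16');snap('wrist','w16');print(proj(c,O+X*.0225));crop('s16','s16c',210,170,290,250,7)"
```

```text
t22.47 x-197.29 y146.91 z157.55 mm  Fx0.9 Fy0.3 Fz0.9  g1.000
[239.36818489 217.77260683]
```

View pics/s16c.png

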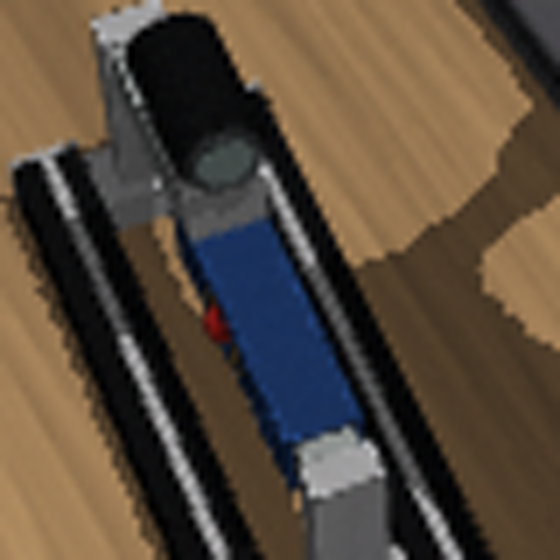

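View pics/s16.png

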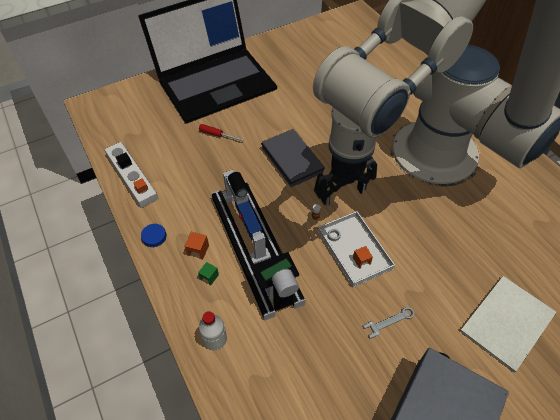

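View pics/w16.png

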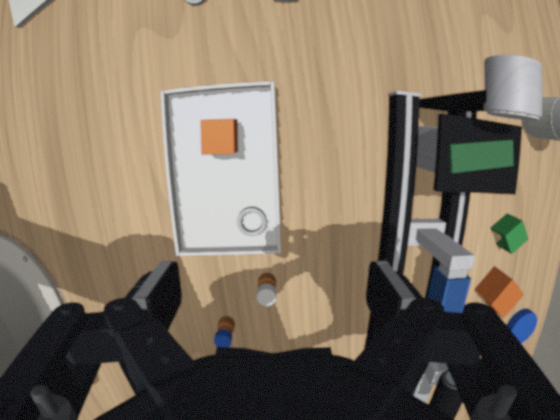

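```bash
python3 -c "
from h import *
st();print(job_done())"
```

```text
t22.57 x-192.19 y145.83 z157.99 mm  Fx-0.2 Fy-1.1 Fz0.0  g1.001
the job is handed in; nothing more can be done
None
```

I lifted the orange clip off the tube and set it upright in the empty half of the white tray. Then I pinched the sleeve at its first window, drew it toward the stage, stopped when it locked, let go, and handed the job in at about 22.6 s.

- **Start of the slide:** this did not go as described. At 25 to 45 N of grip the sleeve stalled over the button at about 16.5 N of pull at the wrist, above the stated 6 to 12 N. I stopped increasing the pull and backed off. With 90 N of grip the button went under the wall and the pull fell to 2 to 7 N.
- **Button force:** I can't measure the force between sleeve and button. I estimate it stayed below the 18 N limit during the stall.
- **The lock:** I crept forward with 20 N of grip. The pull rose from about 2 N to 8 N over 0.25 mm, with the sleeve about 47 mm forward (estimated, ±1 mm). I stopped there, eased back and opened the gripper.
- **Final check:** in the last pictures the red button stands out through the next window about as far as at the start, though its tip is too small in the picture to measure. The clip is in the tray. The ring, slide, vials, screwdriver and wrench look where they were. The gripper was clear of everything.

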